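# Sort the polished fittings into their trays

## Robot

A 7-joint arm with a two-finger parallel gripper is mounted at the origin on the work surface. World frame = base frame: x ahead of the robot, y to its left, z up, the work surface at z = 0. Lengths are in m, angles in rad, forces in N, time in s.
With the tool pointing down it reaches from about 0.425 to 0.825 m from the base axis. Payload 3.6 kg.
Tool frame: the origin (TCP) lies between the finger pads; the fingertips stand tips_ahead ahead of it and the grasp point (between the pads) lies 6 mm ahead of it (tips_ahead is the distance from the TCP to the fingertips, in m); z points along the fingers, y is the line along which they close (so a half turn about z gives the same grasp; the last joint's range is limited). The gripper opens to 93 mm and grips with 3 to 60 N. Pads are 15 mm wide; open, the fingers measure 128 mm over their backs; the gripper's body (75 mm by 188 mm) begins 65 mm behind the grasp point.
Start: joints at [1.133, 0.615, -0.013, 1.423, 0.008, 1.103, -0.04], TCP at [0.26, -0.596, 0.244] pointing down, gripper open.
Joint ranges: [-3.12, 3.12], [-0.3, 2.06], [-1.34, 1.32], [0.26, 2.42], [-1.36, 4.5], [0.01, 1.98], [-2.84, 2.84]. Speed limits (rad/s): [2.79, 2.79, 3.14, 3.14, 3.14, 3.14, 3.14].

## Interface

Orientations are given as a unit quaternion [w, x, y, z].
In Python, from bench import get_state, camera, camera_info, hand_in, tips_ahead gives the robot as it stands. The module is installed in compiled form; this text tells all that it offers.
- The arm moves only by the tool carry_out, never from a script. Its argument "targets" is a list that holds one entry, the list of rows, each a list of 5 numbers: the shift along the tool's x, y, z in mm, then the turn about the tool's z in rad, then the finger opening in mm, from 0 to 93. A call has exactly 8 rows; each row shifts and turns the commanded pose from where the row before left it, along the tool's axes as they then stand; what a row does not reach is not made up. A row lasts 1/8 s, in which the tool goes at most 62.5 mm and 10.7 degrees, less where a joint would pass 70% of its speed; a pose out of reach is approached as far as the arm can. A call is refused whole if a number of a shift passes 62.5 or a number of a turn 0.188, either way. A call with a gripper value outside its range is refused whole. The fingers move at their own pace and stop on an object; "squeeze" is the grip in N (left out, the last holds). Time passes only in rows, so rows that do not move let the fingers close, or fill a call up. It gives the time, the measured TCP pose, the force, the opening and the grip force at its end, in the units of the state.
- get_state(): the state, without advancing time (a new reading comes with each control period).
- camera(name): name is "side" or "top"; returns (picture, depth): 480x640x3 uint8, red, green, blue; 480x640 float32, m along the optical axis (not along the pixel's ray), 0 where there is no reading.
- camera_info(name): a dict with "camera_matrix" (3x3 intrinsics, pixels), "k1" (the pictures are not rectified: a ray, as slopes to the right and down, at radius r is drawn at 1 + k1 r^2 times it, then the intrinsics apply), "rvec" (rotation vector, rad) and "tvec" (3), from world to camera coordinates, as OpenCV has them. Camera axes: x right, y down, z forward; pixel columns grow to the right and rows downward; lengths in m; the calibration is good to about 2 mm. A picture is of the moment at which its call begins. camera_info takes no time and is no camera call.
- hand_in(): hands the job in; it is judged then, once.
The state is a dict: "clock": time; "qpos": joint angles; "qvel": joint speeds; "tau": joint torques, N m; "ee_pos": TCP position; "ee_rot": TCP orientation; "force": force on the tool from outside, world axes, zero at the start; "moment": the same for the moment, N m; "finger_gap": finger opening in m; "gripper_force": force on a finger pad.
Only numpy, scipy, OpenCV 4.12 (cv2) and the standard library are available. Lean on these libraries where they do the work, as an engineer would, in place of code of your own. Each camera call takes 0.05 s, during which the arm holds its last target. There are 200 camera calls.

## Task

Sort the five freshly polished steel fittings into the blue trays: the two bar handles into the tray with two long bays, one handle in each bay; the two knobs into the tray with two square bays, one knob in each bay; and the sleeve into the round dish. Each must stand upright (the handles on their feet), flat on the floor of its bay; set them down rather than dropping them, and leave the paste tin and the brush where they are.

Things in the scene. Friction and masses are not known exactly. Their poses are not given: they have to be found in the camera images.
- handle_a: polished steel bar handle, standing on its two feet: a straight bar 110 mm long, 12 mm wide and 12 mm thick, its top 40 mm above the feet's underside (its underside 28 mm above); a 12 mm square leg 48 mm either side of the middle, each on a foot plate 14 x 26 mm (26 across the bar), 4 mm thick. About 0.16 kg. Origin: centre of the underside, between the feet; x along the bar, z up. Both bar handles are alike.
- handle_b: polished steel bar handle, standing on its two feet: a straight bar 110 mm long, 12 mm wide and 12 mm thick, its top 40 mm above the feet's underside (its underside 28 mm above); a 12 mm square leg 48 mm either side of the middle, each on a foot plate 14 x 26 mm (26 across the bar), 4 mm thick. About 0.16 kg. Origin: centre of the underside, between the feet; x along the bar, z up. Both bar handles are alike.
- knob_a: polished steel cabinet knob standing on its foot, 42 mm high: round foot 28 mm in diameter, neck 18 mm, head 34 mm in diameter from 23 to 39 mm above the foot's underside, then bevelled to a flat top. About 0.12 kg. Origin: centre of the underside; z up along its axis. Both knobs are alike.
- knob_b: polished steel cabinet knob standing on its foot, 42 mm high: round foot 28 mm in diameter, neck 18 mm, head 34 mm in diameter from 23 to 39 mm above the foot's underside, then bevelled to a flat top. About 0.12 kg. Origin: centre of the underside; z up along its axis. Both knobs are alike.
- sleeve: polished steel sleeve standing on end: a plain tube, 56 mm outside and 46 mm inside diameter, 40 mm high, about 0.2 kg. Origin: centre of its lower end; z up along its axis.
- handle_tray: shallow rectangular tray with two long bays side by side. Blue plastic, fixed to the bench, 18 mm high, walls and floor 4 mm thick (inner floor 4 mm above the origin). Origin: centre of the underside, on the bench; z up. Outside 148 mm along its x, 124 mm along its y; a wall along x at y = 0 parts it into two bays, each 140 mm (x) by 56 mm (y) inside, centred at y = +30 mm and y = -30 mm.
- knob_tray: shallow narrow tray with two square bays in a row. Blue plastic, fixed to the bench, 18 mm high, walls and floor 4 mm thick (inner floor 4 mm above the origin). Origin: centre of the underside, on the bench; z up. Outside 64 mm along its x, 124 mm along its y; a wall at y = 0 parts it into two bays, each 56 x 56 mm inside, centred at y = +30 mm and y = -30 mm.
- round_dish: shallow round dish. Blue plastic, fixed to the bench, 18 mm high, walls and floor 4 mm thick (inner floor 4 mm above the origin). Origin: centre of the underside, on the bench; z up. Outside diameter 94 mm, inside 86 mm.
- paste_tin: closed round tin of polishing paste, 66 mm in diameter, 70 mm high, not part of the job. Origin: centre of its underside.
- bench_brush: bench brush 180 mm long lying flat, not part of the job. Origin: centre of its underside; handle towards its -x.
There are look-alikes about, which are no part of the job. Leave any purple look-alike of the handle_b alone. Leave any green or turquoise look-alike of the handle_a alone.

How it is judged:
At the end, for the whole second after the job is handed in: One bar handle in each long bay (within 17 mm of the bay's centre along x and y), one knob in each square bay (within 16 mm), the sleeve within 16 mm of the dish's centre; each flat on the tray floor (underside less than 9 mm above the tray's underside), upright within 0.12 rad, at rest (((x of handle_a in the frame of handle_tray between -0.017 and 0.017 m and y of handle_a in the frame of handle_tray between 0.013 and 0.047 m and z of each of handle_a, handle_b in the frame of handle_tray below 0.009 m and x of handle_b in the frame of handle_tray between -0.017 and 0.017 m and y of handle_b in the frame of handle_tray between -0.047 and -0.013 m) or (x of handle_b in the frame of handle_tray between -0.017 and 0.017 m and y of handle_b in the frame of handle_tray between 0.013 and 0.047 m and z of each of handle_b, handle_a in the frame of handle_tray below 0.009 m and x of handle_a in the frame of handle_tray between -0.017 and 0.017 m and y of handle_a in the frame of handle_tray between -0.047 and -0.013 m)) and ((x of knob_a in the frame of knob_tray between -0.016 and 0.016 m and y of knob_a in the frame of knob_tray between 0.014 and 0.046 m and z of each of knob_a, knob_b in the frame of knob_tray below 0.009 m and x of knob_b in the frame of knob_tray between -0.016 and 0.016 m and y of knob_b in the frame of knob_tray between -0.046 and -0.014 m) or (x of knob_b in the frame of knob_tray between -0.016 and 0.016 m and y of knob_b in the frame of knob_tray between 0.014 and 0.046 m and z of each of knob_b, knob_a in the frame of knob_tray below 0.009 m and x of knob_a in the frame of knob_tray between -0.016 and 0.016 m and y of knob_a in the frame of knob_tray between -0.046 and -0.014 m)) and horizontal distance between sleeve and round_dish below 0.016 m and z of sleeve in the frame of round_dish below 0.009 m and linear speed of each of handle_a, handle_b, knob_a, knob_b, sleeve below 0.02 m/s and angular speed of each of handle_a, handle_b, knob_a, knob_b, sleeve below 0.2 rad/s and angle between each of handle_a, handle_b, knob_a, knob_b, sleeve's own z axis and vertical below 0.12 rad); the robot touches nothing.
It fails at once if a fitting is dropped: it falls freely from more than about 25 mm (faster than 0.7 m/s while not held) ((linear speed of handle_a above 0.7 m/s and contact force between handle_a and the fingers below 0.1 N) or (linear speed of handle_b above 0.7 m/s and contact force between handle_b and the fingers below 0.1 N) or (linear speed of knob_a above 0.7 m/s and contact force between knob_a and the fingers below 0.1 N) or (linear speed of knob_b above 0.7 m/s and contact force between knob_b and the fingers below 0.1 N) or (linear speed of sleeve above 0.7 m/s and contact force between sleeve and the fingers below 0.1 N)).
It fails at once if the paste tin is pushed more than 30 mm from its place or knocked over (distance of paste_tin from where it was at the start of the episode above 0.03 m or angle between paste_tin's own z axis and vertical above 0.5 rad).
It fails at once if the bench brush is pushed more than 30 mm from its place or knocked over (distance of bench_brush from where it was at the start of the episode above 0.03 m or angle between bench_brush's own z axis and vertical above 0.5 rad).
It also fails if it takes over 112 s, if anything falls off the work surface, if the arm or the gripper's body presses on something with over 40 N, if the wrist force passes 120 N, or if a joint passes its speed limit or range.

## Working session

There is one attempt and no reset: what is moved stays moved. The work goes in short steps, Python scripts to look and compute and a tool call to move; the robot and the scene stay as the last step left them, time stands still between calls to the robot, and variables do not carry over. Pictures are saved under pics/ and viewed, at most 14 in all, crops included, and the job is handed in when it is done.

Besides the shell and the picture viewer there is one more tool, called after ">>>" as a command line: name --argument value ..., lists and objects as JSON in quotes. carry_out: Moves the arm, as the interface text tells. Its arguments: {"type":"object","properties":{"targets":{"type":"array","items":{"type":"array","items":{"type":"array","items":{"type":"number"}}}},"squeeze":{"type":"number"}},"required":["targets"]}

```bash
mkdir -p pics; cat > h.py <<'E'
import numpy as np, cv2
from bench import *
def P(name):
    i=camera_info(name); K=np.array(i["camera_matrix"],float); R=cv2.Rodrigues(np.array(i["rvec"],float))[0]; t=np.array(i["tvec"],float).ravel()
    return K,float(i["k1"]),R,t
def rays(name,uv):
    K,k1,R,t=P(name); uv=np.atleast_2d(np.array(uv,float))
    # ponytail: fixed-point undistort via cv2
    n=cv2.undistortPoints(uv[:,None],K,np.array([k1,0,0,0.]))[:,0]
    d=np.c_[n,np.ones(len(n))]
    return -R.T@t, d@R
def onplane(name,uv,z):
    c,d=rays(name,uv); s=(z-c[2])/d[:,2]; return c+s[:,None]*d
def bydepth(name,uv,dep):
    c,d=rays(name,uv); return c+np.asarray(dep)[:,None]*d
def proj(name,X):
    K,k1,R,t=P(name); return cv2.projectPoints(np.atleast_2d(np.array(X,float)),R,t,K,np.array([k1,0,0,0.]))[0][:,0]
E
python3 - <<'E'
from h import *
for n in ("top","side"):
    p,d=camera(n); cv2.imwrite(f"pics/{n}0.png",p[...,::-1]); np.save(f"{n}0.npy",d); cv2.imwrite(f"{n}0.png",p[...,::-1])
    i=camera_info(n); K,k,R,t=P(n); print(n,K.tolist(),k,"cam",(-R.T@t).round(3),R.round(2).tolist())
s=get_state(); print(s); print(tips_ahead() if callable(tips_ahead) else tips_ahead)
E
```

```text
top [[489.77431321662107, 0.0, 312.2603068562571], [0.0, 489.77431321662107, 241.53088930685522], [0.0, 0.0, 1.0]] -0.06436168262787448 cam [ 0.278 -0.014  1.073] [[-0.03, -1.0, -0.0], [-0.99, 0.03, -0.14], [0.14, 0.0, -0.99]]
side [[484.9127688925238, 0.0, 325.93973351544815], [0.0, 484.9127688925238, 244.25757799588277], [0.0, 0.0, 1.0]] -0.020047387027039468 cam [ 0.012 -0.916  0.776] [[0.91, -0.41, -0.02], [-0.26, -0.53, -0.81], [0.32, 0.74, -0.59]]
{'clock': 0.1, 'qpos': array([ 1.13354904,  0.61582175, -0.01261041,  1.4247003 ,  0.00807544,
        1.10340008, -0.04037105]), 'qvel': array([-0.00036609, -0.00135966, -0.00036872, -0.00417146,  0.00101611,
       -0.0001071 ,  0.00134297]), 'tau': array([ 1.37580973e-03, -4.60041153e+01,  2.10188893e-01, -1.66244853e+01,
       -6.11560699e-02,  1.69042643e-02,  7.70120641e-05]), 'ee_pos': array([ 0.2593005 , -0.59534182,  0.24261015]), 'ee_rot': array([-1.11512445e-03,  9.78976257e-01,  2.03971046e-01, -2.36929853e-04]), 'force': array([ 0.04089687,  0.21767328, -0.64293916]), 'moment': array([-5.03039909e-02, -5.21413670e-05,  1.78856183e-02]), 'gripper_force': 0.0, 'finger_gap': 0.0928688868719168}
0.025
```

View pics/top0.png

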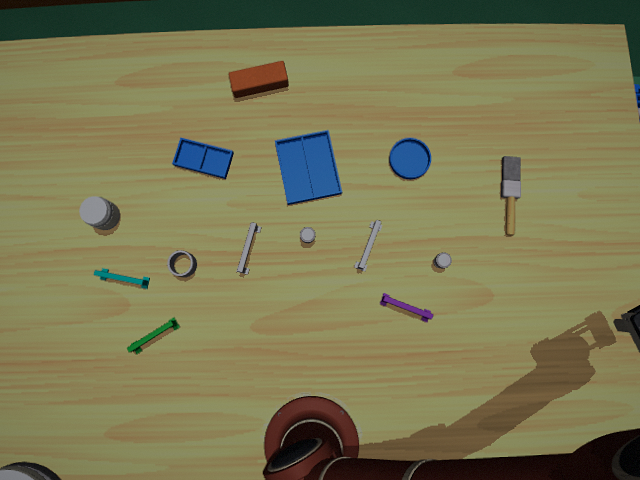

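View pics/side0.png

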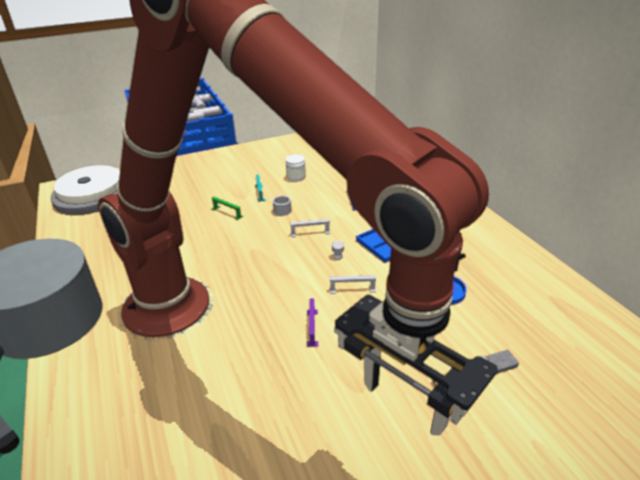

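The top view shows grey handles at (249,248) and (369,245), knobs at (308,235) and (443,261), and the sleeve at (182,264). The trays are at (203,158), (308,167) and (410,159). The look-alikes are purple, green and teal. In the side view the arm hides the trays. Next I'll measure.

```bash
python3 - <<'E'
from h import *
im=cv2.imread("top0.png"); d=np.load("top0.npy"); hsv=cv2.cvtColor(im,cv2.COLOR_BGR2HSV)
grey=((hsv[...,1]<70)&(hsv[...,2]>90)).astype(np.uint8)
blue=((hsv[...,0]>100)&(hsv[...,0]<125)&(hsv[...,1]>150)).astype(np.uint8)
for nm,m,zs in(("grey",grey,(0.,.04)),("blue",blue,(0.,.018))):
    n,l,st,ce=cv2.connectedComponentsWithStats(m)
    for i in range(1,n):
        if st[i,4]<50 or not(100<ce[i][1]<300 and 70<ce[i][0]<600): continue
        c=cv2.findContours((l==i).astype(np.uint8),cv2.RETR_EXTERNAL,cv2.CHAIN_APPROX_NONE)[0][0]
        W=onplane("top",c[:,0],zs[1])[:,:2]
        r=cv2.minAreaRect((W*1000).astype(np.float32)); cc=cv2.minEnclosingCircle((W*1000).astype(np.float32))
        ys,xs=np.where(l==i); dd=d[ys,xs]; ok=dd>0
        Z=bydepth("top",np.c_[xs,ys][ok],dd[ok])[:,2] if ok.any() else [0]
        print(nm,ce[i].round(1),st[i,4],"rect",np.round(r[0],1),np.round(r[1],1),round(r[2],1),"circ",np.round(cc[0],1),round(cc[1],1),"cent@z",(onplane("top",ce[i],zs[1])[0,:2]*1000).round(1),"Z",np.percentile(Z,[5,50,95]).round(3))
big=lambda x0,y0,x1,y1,s:cv2.resize(im[y0:y1,x0:x1],None,fx=s,fy=s,interpolation=cv2.INTER_CUBIC)
cv2.imwrite("pics/crop0.png",np.vstack([big(165,200,325,290,5)[:300+150],big(340,205,500,285,5)[:150]])[:600])
E
```

```text
grey [513.4 169.7] 119 rect [ 577.2 -457.6] [33.7 50.3] 84.6 circ [ 576.7 -463.1] 27.6 cent@z [ 571.9 -459.1] Z [0.008 0.015 0.019]
grey [525.9 188.8] 423 rect [ 522.8 -519.5] [175.2  36.6] 83.5 circ [ 521.6 -519.5] 88.5 cent@z [ 528.2 -483.2] Z [-0.004  0.016  0.02 ]
grey [ 93.5 209.5] 673 rect [506.  461.8] [64.8 67.4] 2.1 circ [508.2 460.4] 36.0 cent@z [507.6 463. ] Z [0.046 0.068 0.071]
grey [199.7 199.3] 156 rect [522.8 234.7] [148.5   6.7] 88.3 circ [523.9 234.7] 74.3 cent@z [523.1 228.6] Z [-0.005 -0.002  0.001]
grey [369.1 244.1] 384 rect [ 415.3 -132.3] [ 27.2 113.8] 67.1 circ [ 414.8 -132.7] 57.6 cent@z [ 415.5 -133.7] Z [-0.002  0.037  0.041]
grey [245.9 246.7] 287 rect [416.5 129.1] [ 12.8 111.5] 73.3 circ [416.6 129.4] 55.8 cent@z [416.8 128.6] Z [-0.     0.038  0.041]
grey [307.3 234. ] 189 rect [441.   -2.8] [31.4 32.1] 35.7 circ [441.2  -2.4] 17.3 cent@z [440.8  -2.7] Z [0.036 0.04  0.043]
grey [179.5 262.6] 179 rect [386.7 271. ] [53.8 53.8] 0.4 circ [386.4 271.1] 27.8 cent@z [386.3 271. ] Z [-0.001  0.037  0.04 ]
grey [443.7 259.7] 191 rect [ 377.7 -291.4] [31.2 30.8] 42.4 circ [ 377.8 -291.3] 16.8 cent@z [ 377.8 -291.3] Z [0.035 0.039 0.043]
grey [348.1 281.1] 56 rect [338.7 -84.9] [ 6.6 61.2] 1.2 circ [337.2 -85. ] 30.6 cent@z [338.1 -86.3] Z [-0.005 -0.002  0.001]
blue [307.8 167.1] 3551 rect [596.1  -7.3] [149.7 121.7] 10.2 circ [595.5  -6.3] 94.6 cent@z [595.   -7.3] Z [-0.001  0.002  0.016]
blue [202.7 157.8] 1570 rect [623.7 228.2] [127.5  65.3] 73.1 circ [623.5 228.8] 70.5 cent@z [623.5 227.9] Z [-0.001  0.003  0.017]
blue [409.8 158.1] 1329 rect [ 610.4 -236.5] [90.  93.5] 87.1 circ [ 609.8 -236.3] 47.9 cent@z [ 609.9 -235.8] Z [-0.001  0.003  0.016]
```

View pics/crop0.png

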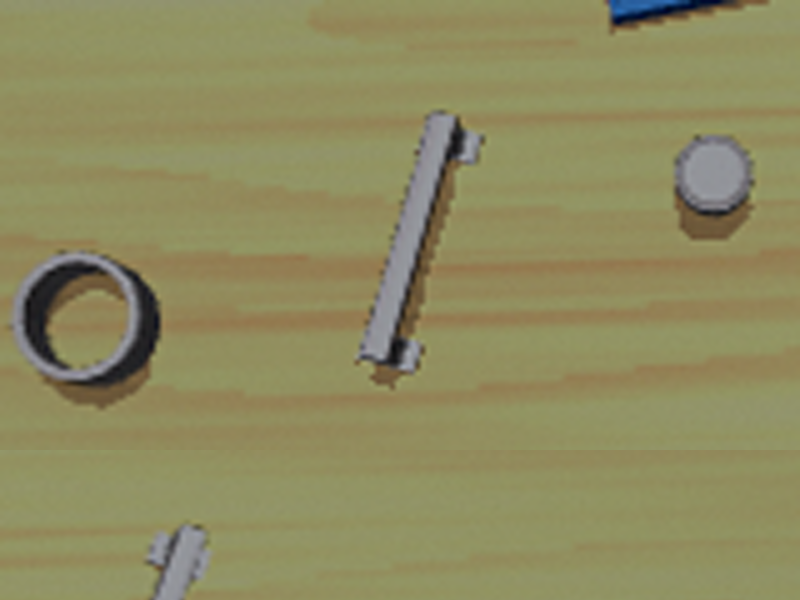

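The crop shows the bar tops cleanly, with the feet offset by parallax. The knob tops and the sleeve rim are also clear. Measured heights of 37–40 mm match the given sizes. Next I'll refine the bar axes and work out the moves.

```bash
cat >> h.py <<'E'
def go(x,y,yaw,half=True):
    """turn needed, then shift in tool axes (mm) after the turn"""
    s=get_state(); p=np.array(s["ee_pos"]); w,a,b,c=s["ee_rot"]
    th=2*np.arctan2(b,a); dy=yaw is not None and np.radians(yaw)-th or 0.
    if half: dy=(dy+np.pi/2)%np.pi-np.pi/2
    else: dy=(dy+np.pi)%(2*np.pi)-np.pi
    t=th+dy; dx,dyw=x-p[0]*1e3,y-p[1]*1e3
    print("t",round(s["clock"],2),"pos",(p*1e3).round(1),"yaw",round(np.degrees(th),1),"q7",round(s["qpos"][6],2),"turn",round(-dy,3),"shift xy",np.round([dx*np.cos(t)+dyw*np.sin(t),dx*np.sin(t)-dyw*np.cos(t)],1),"gap",round(s["finger_gap"]*1e3,1),"F",np.round(s["force"],1))
E
python3 - <<'E'
from h import *
im=cv2.imread("top0.png"); d=np.load("top0.npy"); hsv=cv2.cvtColor(im,cv2.COLOR_BGR2HSV)
g=(hsv[...,1]<70)&(hsv[...,2]>90)
for x0,y0,x1,y1 in((225,215,270,285),(345,212,390,280)):
    ys,xs=np.where(g[y0:y1,x0:x1]); ys+=y0; xs+=x0
    Z=bydepth("top",np.c_[xs,ys],d[ys,xs])[:,2]; k=Z>.032
    W=onplane("top",np.c_[xs,ys][k],.04)[:,:2]*1e3
    print(k.sum(),np.round(cv2.minAreaRect(W.astype(np.float32))[0],1),cv2.minAreaRect(W.astype(np.float32))[1:],W.mean(0).round(1),cv2.fitLine(W.astype(np.float32),cv2.DIST_HUBER,0,.01,.01)[:2].ravel())
go(377.8,-291.3,None)
E
```

```text
263 [417.5 127.9] ((11.041238784790039, 108.9443588256836), 73.432861328125) [417.  128.1] [ 0.9583459  -0.28561023]
281 [ 416.6 -135.4] ((11.739255905151367, 108.33541870117188), 67.30584716796875) [ 416.4 -135.4] [ 0.9238005  -0.38287407]
t 0.1 pos [ 259.3 -595.3  242.6] yaw 23.5 q7 -0.04 turn -0.0 shift xy [ 230.1 -231.4] gap 92.9 F [ 0.   0.2 -0.6]
```

>>> carry_out --targets '[[[33,-33,15,0,55],[33,-33,15,0,55],[33,-33,15,0,55],[33,-33,15,0,55],[33,-33,15,0,55],[33,-33,15,0,55],[32,-33,15,0,55],[0,0,12,0,55]]]'

```text
clock: 1.1
ee_pos: [0.3796, -0.2879, 0.1259]
ee_rot: [-0.002, 0.978, 0.208, 0.0]
force: [-0.1, 0.1, 0.3]
finger_gap: 0.0548
gripper_force: 0.0
```

```bash
python3 -c "
from h import *
go(377.8,-291.3,None)"
```

```text
t 1.1 pos [ 379.6 -287.9  125.9] yaw 24.0 q7 -0.57 turn -0.0 shift xy [-3.1  2.4] gap 54.8 F [-0.1  0.1  0.3]
```

>>> carry_out --targets '[[[0,0,27,0,55],[0,0,27,0,55],[0,0,20,0,55],[0,0,7,0,55],[0,0,0,0,30],[0,0,0,0,30],[0,0,0,0,30],[0,0,0,0,30]]]' --squeeze 25

```text
clock: 2.1
ee_pos: [0.3787, -0.2928, 0.0464]
ee_rot: [0.001, 0.979, 0.204, 0.001]
force: [0.2, -0.8, 2.4]
finger_gap: 0.0332
gripper_force: 25.0
```

```bash
python3 -c "
from h import *
go(377.8,-291.3,None)"
```

```text
t 2.1 pos [ 378.7 -292.8   46.4] yaw 23.5 q7 -0.57 turn -0.0 shift xy [-0.2 -1.8] gap 33.2 F [ 0.2 -0.8  2.4]
```

>>> carry_out --targets '[[[0,0,-10,0,30],[0,0,-16,0,30],[0,0,-16,-0.173,30],[0,0,-16,-0.173,30],[0,0,-12,-0.173,30],[0,0,0,-0.173,30],[0,0,0,-0.173,30],[0,0,0,0,30]]]'

```text
clock: 3.1
ee_pos: [0.3777, -0.2921, 0.1159]
ee_rot: [-0.0, 0.804, 0.595, -0.0]
force: [-0.8, 1.7, -2.2]
finger_gap: 0.0331
gripper_force: 25.0
```

```bash
python3 -c "
from h import *
go(633,257,73.1)"
```

```text
t 3.1 pos [ 377.7 -292.1  115.9] yaw 73.0 q7 0.04 turn -0.002 shift xy [599.6  84.6] gap 33.1 F [-0.8  1.7 -2.2]
```

>>> carry_out --targets '[[[25,4,0,0,30],[42,6,0,0,30],[42,6,0,0,30],[42,6,0,0,30],[42,6,0,0,30],[42,6,0,0,30],[42,6,0,0,30],[42,6,0,0,30]]]'

```text
clock: 4.1
ee_pos: [0.5151, 0.001, 0.1158]
ee_rot: [0.0, 0.804, 0.594, -0.0]
force: [0.4, -0.5, -1.7]
finger_gap: 0.0333
gripper_force: 25.0
```

>>> carry_out --targets '[[[42,6,0,0,30],[42,6,0,0,30],[42,6,0,0,30],[42,6,0,0,30],[42,6,0,0,30],[42,6,0,0,30],[28,4,0,0,30],[0,0,0,0,30]]]'

```text
clock: 5.1
ee_pos: [0.6336, 0.2596, 0.1152]
ee_rot: [-0.001, 0.803, 0.596, 0.0]
force: [0.4, -0.0, -2.8]
finger_gap: 0.0332
gripper_force: 25.0
```

```bash
python3 -c "
from h import *
go(633,257,73.1)"
```

```text
t 5.1 pos [633.6 259.6 115.2] yaw 73.2 q7 -0.85 turn 0.002 shift xy [-2.6  0.1] gap 33.2 F [ 0.4 -0.  -2.8]
```

>>> carry_out --targets '[[[-2,0,20,0,30],[0,0,20,0,30],[0,0,14,0,30],[0,0,6,0,30],[0,0,4,0,30],[0,0,0,0,30],[0,0,0,0,40],[0,0,0,0,48]]]'

```text
clock: 6.1
ee_pos: [0.6346, 0.2543, 0.0526]
ee_rot: [0.0, 0.803, 0.595, 0.001]
force: [0.4, 0.8, 0.2]
finger_gap: 0.0456
gripper_force: 0.0
```

>>> carry_out --targets '[[[0,0,0,0,48],[0,0,-15,0,48],[0,0,-25,0,48],[0,0,-25,0,48],[0,0,0,0,55],[0,0,0,0,55],[0,0,0,0,55],[0,0,0,0,55]]]'

```text
clock: 7.1
ee_pos: [0.6335, 0.2538, 0.1156]
ee_rot: [-0.0, 0.803, 0.596, -0.001]
force: [0.8, 0.4, -0.4]
finger_gap: 0.0551
gripper_force: 0.0
```

```bash
python3 -c "
from h import *
go(386.4,271,None)
go(441,-2.6,None)"
```

```text
t 7.1 pos [633.5 253.8 115.6] yaw 73.1 q7 -0.85 turn -0.0 shift xy [ -55.3 -241.5] gap 55.1 F [ 0.8  0.4 -0.4]
t 7.1 pos [633.5 253.8 115.6] yaw 73.1 q7 -0.85 turn -0.0 shift xy [-301.2 -109.7] gap 55.1 F [ 0.8  0.4 -0.4]
```

>>> carry_out --targets '[[[-30,-11,0,0,55],[-41,-15,0,0,55],[-41,-15,0,0,55],[-41,-15,0,0,55],[-41,-15,0,0,55],[-41,-15,0,0,55],[-41,-15,0,0,55],[-25,-9,0,0,55]]]'

```text
clock: 8.1
ee_pos: [0.4396, -0.004, 0.1165]
ee_rot: [-0.0, 0.804, 0.595, -0.001]
force: [0.6, 0.7, -0.3]
finger_gap: 0.0547
gripper_force: 0.0
```

>>> carry_out --targets '[[[0,0,25,0,55],[0,0,25,0,55],[0,0,15,0,55],[0,0,5,0,55],[0,0,0,0,30],[0,0,0,0,30],[0,0,0,0,30],[0,0,0,0,30]]]'

```text
clock: 9.1
ee_pos: [0.4421, -0.0021, 0.0472]
ee_rot: [0.001, 0.803, 0.595, 0.001]
force: [-0.1, 0.4, 2.1]
finger_gap: 0.0328
gripper_force: 25.0
```

>>> carry_out --targets '[[[0,0,-6,0,30],[0,0,-16,0,30],[0,0,-20,0,30],[0,0,-20,0,30],[0,0,-8,0,30],[0,0,0,0,30],[0,0,0,0,30],[0,0,0,0,30]]]'

```text
clock: 10.1
ee_pos: [0.4408, -0.0021, 0.116]
ee_rot: [-0.0, 0.803, 0.596, -0.001]
force: [0.5, -0.4, -1.4]
finger_gap: 0.0332
gripper_force: 25.0
```

```bash
python3 -c "
from h import *
go(616,199.5,None)"
```

```text
t 10.1 pos [440.8  -2.1 116. ] yaw 73.1 q7 -0.58 turn -0.0 shift xy [243.8 109.1] gap 33.2 F [ 0.5 -0.4 -1.4]
```

>>> carry_out --targets '[[[25,11,0,0,30],[36,16,0,0,30],[36,16,0,0,30],[36,16,0,0,30],[36,16,0,0,30],[36,16,0,0,30],[26,12,0,0,30],[13,6,0,0,30]]]'

```text
clock: 11.1
ee_pos: [0.6166, 0.2016, 0.1154]
ee_rot: [-0.001, 0.803, 0.596, -0.0]
force: [0.3, -0.6, -1.6]
finger_gap: 0.0329
gripper_force: 25.0
```

>>> carry_out --targets '[[[0,0,20,0,30],[0,0,20,0,30],[0,0,14,0,30],[0,0,6,0,30],[0,0,5,0,30],[0,0,0,0,30],[0,0,0,0,40],[0,0,0,0,48]]]'

```text
clock: 12.1
ee_pos: [0.617, 0.1999, 0.0525]
ee_rot: [0.0, 0.803, 0.596, 0.001]
force: [0.4, -0.3, -0.8]
finger_gap: 0.0456
gripper_force: 0.0
```

>>> carry_out --targets '[[[0,0,0,0,48],[0,0,-15,0,48],[0,0,-25,0,48],[0,0,-25,0,48],[0,0,0,0,78],[0,0,0,0,78],[0,0,0,0,78],[0,0,0,0,78]]]'

```text
clock: 13.1
ee_pos: [0.616, 0.1995, 0.1157]
ee_rot: [-0.0, 0.803, 0.596, -0.001]
force: [-0.0, 0.7, 0.6]
finger_gap: 0.0776
gripper_force: 0.0
```

```bash
python3 -c "
from h import *
go(386.4,271,None)"
```

```text
t 13.1 pos [616.  199.5 115.7] yaw 73.1 q7 -0.8 turn -0.0 shift xy [   1.7 -240.5] gap 77.6 F [-0.   0.7  0.6]
```

Next is the sleeve. It goes 240 mm along −y of the tool, then down.

>>> carry_out --targets '[[[2,-22,0,0,78],[0,-36,0,0,78],[0,-36,0,0,78],[0,-36,0,0,78],[0,-36,0,0,78],[0,-36,0,0,78],[0,-26,0,0,78],[0,-12,0,0,78]]]'

```text
clock: 14.1
ee_pos: [0.386, 0.272, 0.1166]
ee_rot: [-0.0, 0.803, 0.596, -0.0]
force: [0.6, 0.1, -0.1]
finger_gap: 0.0778
gripper_force: 0.0
```

>>> carry_out --targets '[[[0,0,25,0,78],[0,0,25,0,78],[0,0,15,0,78],[0,0,5,0,78],[0,0,0,0,50],[0,0,0,0,50],[0,0,0,0,50],[0,0,0,0,50]]]'

```text
clock: 15.1
ee_pos: [0.3881, 0.2717, 0.0473]
ee_rot: [0.0, 0.803, 0.595, 0.001]
force: [1.5, -0.6, 3.7]
finger_gap: 0.0552
gripper_force: 25.0
```

>>> carry_out --targets '[[[0,0,-6,0,50],[0,0,-16,0,50],[0,0,-20,0,50],[0,0,-20,0,50],[0,0,-8,0,50],[0,0,0,0,50],[0,0,0,0,50],[0,0,0,0,50]]]'

```text
clock: 16.1
ee_pos: [0.387, 0.2711, 0.116]
ee_rot: [-0.0, 0.803, 0.596, -0.001]
force: [-0.1, 1.0, -2.7]
finger_gap: 0.0551
gripper_force: 25.0
```

```bash
python3 -c "
from h import *
go(611,-236,None)"
```

```text
t 16.1 pos [387.  271.1 116. ] yaw 73.1 q7 -1.14 turn -0.0 shift xy [-420.1  361.7] gap 55.1 F [-0.1  1.  -2.7]
```

>>> carry_out --targets '[[[-22,18,0,0,50],[-31,27,0,0,50],[-31,27,0,0,50],[-31,27,0,0,50],[-31,27,0,0,50],[-31,27,0,0,50],[-31,27,0,0,50],[-31,27,0,0,50]]]'

```text
clock: 17.1
ee_pos: [0.5162, -0.0187, 0.1161]
ee_rot: [-0.0, 0.803, 0.596, -0.0]
force: [-0.1, 0.5, -1.8]
finger_gap: 0.0555
gripper_force: 25.0
```

>>> carry_out --targets '[[[-31,27,0,0,50],[-31,27,0,0,50],[-31,27,0,0,50],[-31,27,0,0,50],[-31,27,0,0,50],[-18,14,0,0,50],[-8,6,0,0,50],[0,0,0,0,50]]]'

```text
clock: 18.1
ee_pos: [0.6112, -0.2355, 0.1159]
ee_rot: [-0.001, 0.803, 0.595, -0.0]
force: [-0.4, 0.3, -2.1]
finger_gap: 0.0551
gripper_force: 25.0
```

```bash
python3 -c "
from h import *
go(611,-236,None)"
```

```text
t 18.1 pos [ 611.2 -235.5  115.9] yaw 73.1 q7 -0.17 turn -0.0 shift xy [-0.5 -0.1] gap 55.1 F [-0.4  0.3 -2.1]
```

>>> carry_out --targets '[[[0,0,20,0,50],[0,0,20,0,50],[0,0,14,0,50],[0,0,6,0,50],[0,0,5,0,50],[0,0,0,0,50],[0,0,0,0,60],[0,0,0,0,66]]]'

```text
clock: 19.1
ee_pos: [0.6124, -0.2359, 0.0526]
ee_rot: [0.001, 0.803, 0.595, 0.001]
force: [-0.2, -0.7, 0.2]
finger_gap: 0.0643
gripper_force: 0.0
```

>>> carry_out --targets '[[[0,0,0,0,66],[0,0,-15,0,66],[0,0,-25,0,66],[0,0,-25,0,60],[0,0,0,-0.184,50],[0,0,0,-0.184,50],[0,0,0,-0.184,50],[0,0,0,-0.184,50]]]'

```text
clock: 20.1
ee_pos: [0.612, -0.236, 0.118]
ee_rot: [0.001, 0.533, 0.846, 0.0]
force: [-0.5, -0.1, -0.4]
finger_gap: 0.0501
gripper_force: 0.0
```

>>> carry_out --targets '[[[0,0,0,-0.184,50],[0,0,0,-0.184,50],[0,0,0,-0.184,50],[0,0,0,-0.184,50],[0,0,0,0,50],[0,0,0,0,50],[0,0,0,0,50],[0,0,0,0,50]]]'

```text
clock: 21.1
ee_pos: [0.6118, -0.2356, 0.1168]
ee_rot: [0.0, 0.196, 0.981, -0.0]
force: [0.7, 0.8, 0.3]
finger_gap: 0.0498
gripper_force: 0.0
```

```bash
python3 -c "
from h import *
go(416.5,-135.4,157.5)"
```

```text
t 21.1 pos [ 611.8 -235.6  116.8] yaw 157.4 q7 1.03 turn -0.002 shift xy [218.7  17.9] gap 49.8 F [0.7 0.8 0.3]
```

>>> carry_out --targets '[[[20,1,0,0,50],[34,3,0,0,50],[34,3,0,0,50],[34,3,0,0,50],[34,3,0,0,50],[34,3,0,0,50],[20,2,0,0,50],[9,0,0,0,50]]]'

```text
clock: 22.1
ee_pos: [0.4157, -0.1346, 0.117]
ee_rot: [0.0, 0.195, 0.981, -0.0]
force: [0.0, -0.8, 0.6]
finger_gap: 0.0499
gripper_force: 0.0
```

>>> carry_out --targets '[[[0,0,27,0,50],[0,0,26,0,50],[0,0,16,0,50],[0,0,6,0,50],[0,0,0,0,8],[0,0,0,0,8],[0,0,0,0,8],[0,0,0,0,8]]]' --squeeze 35

```text
clock: 23.1
ee_pos: [0.4166, -0.1352, 0.042]
ee_rot: [0.0, 0.196, 0.981, -0.0]
force: [-0.1, 0.7, -1.0]
finger_gap: 0.0144
gripper_force: 0.0
```

```bash
python3 -c "
from h import *
go(416.5,-135.4,157.5)"
```

```text
t 23.1 pos [ 416.6 -135.2   42. ] yaw 157.4 q7 0.62 turn -0.001 shift xy [-0.  -0.2] gap 14.4 F [-0.1  0.7 -1. ]
```

>>> carry_out --targets '[[[0,0,0,0,8],[0,0,0,0,8],[0,0,-6,0,8],[0,0,-16,0,8],[0,0,-20,0,8],[0,0,-20,0,8],[0,0,-13,0,8],[0,0,0,0,8]]]'

```text
clock: 24.1
ee_pos: [0.4166, -0.1352, 0.1172]
ee_rot: [0.001, 0.196, 0.981, -0.0]
force: [-0.9, -0.9, -2.1]
finger_gap: 0.0121
gripper_force: 35.0
```

>>> carry_out --targets '[[[0,0,0,-0.08,8],[0,0,0,-0.12,8],[0,0,0,-0.12,8],[0,0,0,-0.12,8],[0,0,0,-0.08,8],[0,0,0,-0.052,8],[0,0,0,0,8],[0,0,0,0,8]]]'

```text
clock: 25.1
ee_pos: [0.4161, -0.135, 0.1163]
ee_rot: [-0.0, -0.089, 0.996, 0.0]
force: [0.6, 0.4, -2.4]
finger_gap: 0.0118
gripper_force: 35.0
```

```bash
python3 -c "
from h import *
go(601.3,-36.5,190.2)
p,d=camera('side'); cv2.imwrite('pics/s1.png',p[...,::-1])"
```

```text
t 25.1 pos [ 416.1 -135.   116.3] yaw 190.2 q7 1.23 turn -0.0 shift xy [-199.8   64.1] gap 11.8 F [ 0.6  0.4 -2.4]
```

View pics/s1.png

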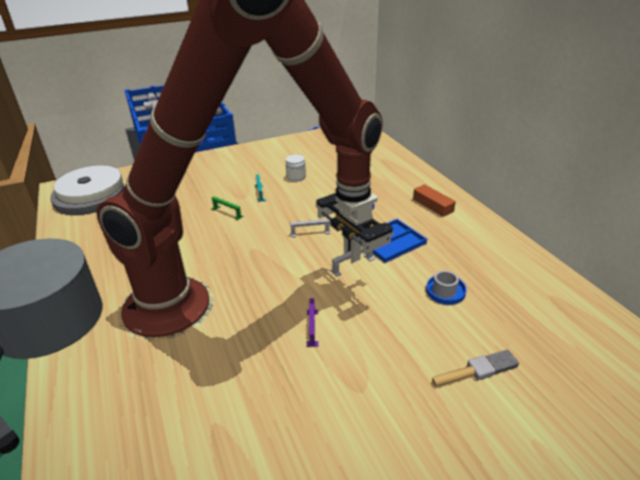

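The picture shows the handle held level at about (345,258), the sleeve centred in the dish at (446,285), and the second handle still at (310,227). I'll carry this one on to its bay.

>>> carry_out --targets '[[[-16,5,0,0,8],[-30,10,0,0,8],[-34,11,0,0,8],[-34,11,0,0,8],[-34,11,0,0,8],[-28,9,0,0,8],[-16,5,0,0,8],[-8,2,0,0,8]]]'

```text
clock: 26.15
ee_pos: [0.6032, -0.0348, 0.1165]
ee_rot: [0.0, -0.09, 0.996, 0.001]
force: [0.2, 0.1, -2.3]
finger_gap: 0.0116
gripper_force: 35.0
```

>>> carry_out --targets '[[[0,0,0,0,8],[0,0,20,0,8],[0,0,24,0,8],[0,0,15,0,8],[0,0,8,0,8],[0,0,4,0,8],[0,0,0,0,8],[0,0,0,0,20]]]'

```text
clock: 27.15
ee_pos: [0.6026, -0.0364, 0.0465]
ee_rot: [0.001, -0.089, 0.996, 0.0]
force: [-0.5, 0.5, 1.6]
finger_gap: 0.0172
gripper_force: 0.0
```

>>> carry_out --targets '[[[0,0,0,0,22],[0,0,0,0,22],[0,0,-15,0,22],[0,0,-25,0,22],[0,0,-30,0,22],[0,0,0,0.15,50],[0,0,0,0.17,50],[0,0,0,0.148,50]]]'

```text
clock: 28.15
ee_pos: [0.6022, -0.0363, 0.117]
ee_rot: [0.001, 0.147, 0.989, 0.0]
force: [1.2, 0.9, 0.4]
finger_gap: 0.0472
gripper_force: 0.0
```

```bash
python3 -c "
from h import *
go(417,128,163.4)"
```

```text
t 28.15 pos [602.2 -36.3 117. ] yaw 163.1 q7 0.77 turn -0.005 shift xy [224.4 104.6] gap 47.2 F [1.2 0.9 0.4]
```

>>> carry_out --targets '[[[18,8,0,0,50],[34,16,0,0,50],[36,17,0,0,50],[36,17,0,0,50],[36,17,0,0,50],[34,16,0,0,50],[20,9,0,0,50],[10,5,0,0,50]]]'

```text
clock: 29.15
ee_pos: [0.4168, 0.1292, 0.1167]
ee_rot: [0.001, 0.143, 0.99, 0.0]
force: [0.4, 0.8, 0.2]
finger_gap: 0.0497
gripper_force: 0.0
```

>>> carry_out --targets '[[[0,0,27,0,50],[0,0,26,0,50],[0,0,16,0,50],[0,0,6,0,50],[0,0,0,0,8],[0,0,0,0,8],[0,0,0,0,8],[0,0,0,0,8]]]'

```text
clock: 30.15
ee_pos: [0.4174, 0.128, 0.041]
ee_rot: [0.0, 0.145, 0.99, 0.0]
force: [0.3, -0.4, -0.2]
finger_gap: 0.0145
gripper_force: 0.0
```

>>> carry_out --targets '[[[0,0,0,0,8],[0,0,0,0,8],[0,0,-6,0,8],[0,0,-16,0,8],[0,0,-20,0,8],[0,0,-20,0,8],[0,0,-13,0,8],[0,0,0,0,8]]]'

```text
clock: 31.15
ee_pos: [0.4175, 0.128, 0.1162]
ee_rot: [0.001, 0.145, 0.989, 0.0]
force: [0.5, -0.4, -2.1]
finger_gap: 0.0118
gripper_force: 35.0
```

>>> carry_out --targets '[[[0,0,0,-0.06,8],[0,0,0,-0.1,8],[0,0,0,-0.12,8],[0,0,0,-0.1,8],[0,0,0,-0.06,8],[0,0,0,-0.03,8],[0,0,0,0,8],[0,0,0,0,8]]]'

```text
clock: 32.15
ee_pos: [0.4171, 0.128, 0.1155]
ee_rot: [-0.0, -0.09, 0.996, -0.0]
force: [0.2, 0.4, -1.7]
finger_gap: 0.0119
gripper_force: 35.0
```

```bash
python3 -c "
from h import *
go(590.7,22.5,190.2)
p,d=camera('top'); cv2.imwrite('pics/t1.png',cv2.resize(p[120:300,140:460,::-1],None,fx=2.5,fy=2.5))"
```

```text
t 32.15 pos [417.1 128.  115.5] yaw 190.3 q7 0.64 turn 0.002 shift xy [-152.2 -134.6] gap 11.9 F [ 0.2  0.4 -1.7]
```

View pics/t1.png

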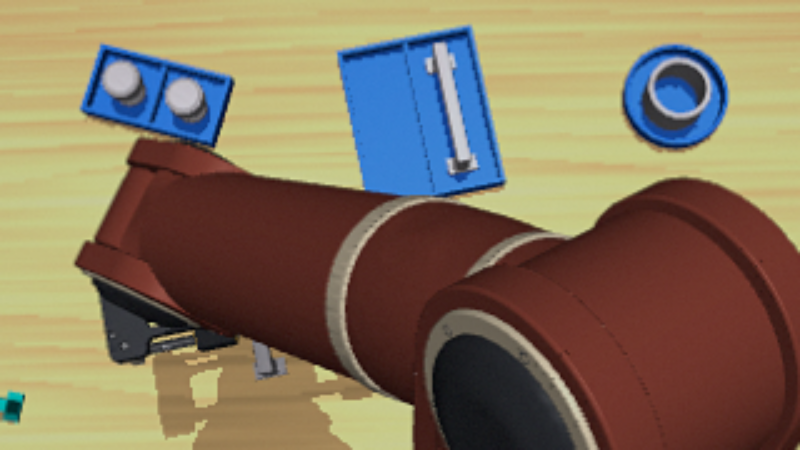

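The crop shows both knobs upright in their bays at (123,82) and (186,98), the first handle in the right-hand long bay at (452,100), and the sleeve in the dish at (678,92). Next is the last handle.

>>> carry_out --targets '[[[-12,-11,0,0,8],[-23,-20,0,0,8],[-26,-23,0,0,8],[-26,-23,0,0,8],[-26,-23,0,0,8],[-21,-19,0,0,8],[-12,-10,0,0,8],[-6,-6,0,0,8]]]'

```text
clock: 33.2
ee_pos: [0.592, 0.0205, 0.1152]
ee_rot: [-0.0, -0.089, 0.996, -0.0]
force: [-0.2, 0.3, -1.6]
finger_gap: 0.0115
gripper_force: 35.0
```

```bash
python3 -c "
from h import *
go(590.7,22.5,190.2)"
```

```text
t 33.2 pos [592.   20.5 115.2] yaw 190.2 q7 1.05 turn -0.001 shift xy [0.9 2.2] gap 11.5 F [-0.2  0.3 -1.6]
```

>>> carry_out --targets '[[[0,0,0,0,8],[0,0,20,0,8],[0,0,24,0,8],[0,0,15,0,8],[0,0,8,0,8],[0,0,4,0,8],[0,0,0,0,8],[0,0,0,0,20]]]'

```text
clock: 34.2
ee_pos: [0.5916, 0.0227, 0.0453]
ee_rot: [0.001, -0.09, 0.996, 0.0]
force: [0.4, 0.2, -0.5]
finger_gap: 0.0171
gripper_force: 0.0
```

>>> carry_out --targets '[[[0,0,0,0,22],[0,0,0,0,22],[0,0,-15,0,22],[0,0,-25,0,22],[0,0,-40,0,22],[0,0,-40,0,22],[0,0,-20,0,22],[0,0,0,0,22]]]'

```text
clock: 35.2
ee_pos: [0.5916, 0.0227, 0.1861]
ee_rot: [0.002, -0.09, 0.996, -0.0]
force: [-0.1, -0.1, -1.1]
finger_gap: 0.0219
gripper_force: 0.0
```

>>> carry_out --targets '[[[0,30,-10,0,22],[0,50,-10,0,22],[0,50,-10,0,22],[0,50,0,0,22],[0,50,0,0,22],[0,50,0,0,22],[0,50,0,0,22],[0,30,0,0,22]]]'

```text
clock: 36.2
ee_pos: [0.5242, 0.3789, 0.2125]
ee_rot: [-0.002, -0.092, 0.996, -0.0]
force: [-0.8, -0.2, 0.3]
finger_gap: 0.0221
gripper_force: 0.0
```

```bash
python3 -c "
from h import *
go(590.7,22.5,190.2)
p,d=camera('top'); cv2.imwrite('pics/t2.png',cv2.resize(p[120:300,140:460,::-1],None,fx=2.5,fy=2.5))
p,d=camera('side'); cv2.imwrite('pics/s2.png',p[...,::-1])"
```

```text
t 36.2 pos [524.2 378.9 212.5] yaw 190.5 q7 0.62 turn 0.006 shift xy [  -2.3 -362.6] gap 22.1 F [-0.8 -0.2  0.3]
```

View pics/t2.png

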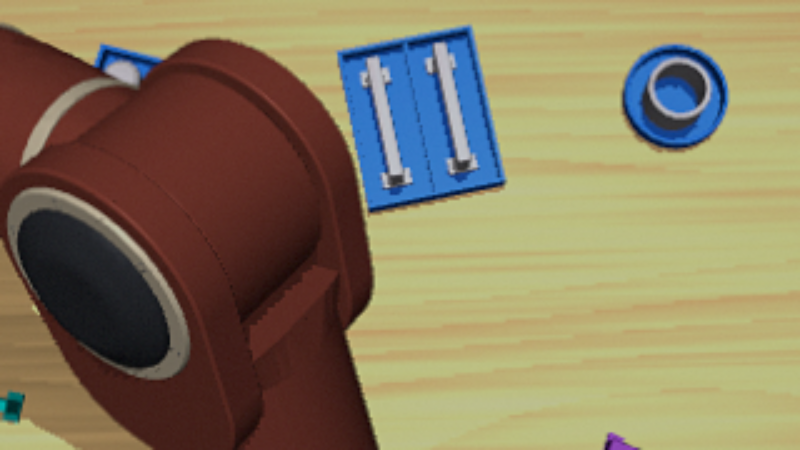

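View pics/s2.png

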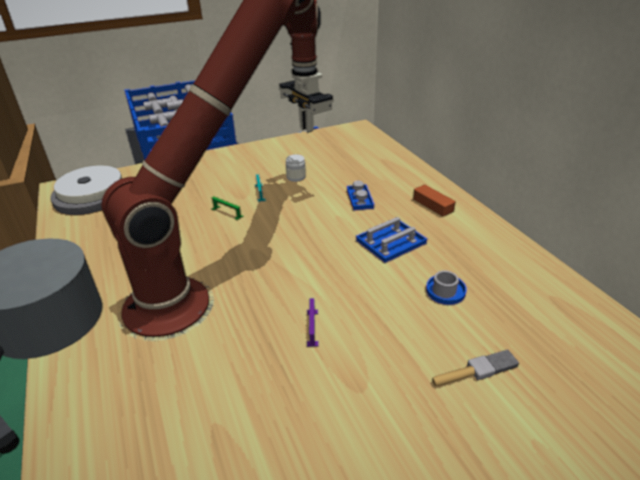

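Both handles stand centred in their bays, at (386,120) and (452,100) in the top crop. The sleeve is in the dish and both knobs are in their tray. The tin and brush look untouched, and the arm is clear.

>>> carry_out --targets '[[[0,0,0,0,22],[0,0,0,0,22],[0,0,0,0,22],[0,0,0,0,22],[0,0,0,0,22],[0,0,0,0,22],[0,0,0,0,22],[0,0,0,0,22]]]'

```text
clock: 37.3
ee_pos: [0.5264, 0.3767, 0.2147]
ee_rot: [0.0, -0.09, 0.996, 0.0]
force: [-0.2, -1.3, -0.3]
finger_gap: 0.0218
gripper_force: 0.0
```

```bash
python3 -c "
from bench import *
print(hand_in())"
```

```text
the job is handed in; nothing more can be done
None
```

I set all five fittings down upright in their trays and handed the job in at about 37 s; the last pictures looked right, but no verdict came back.

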